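# Load the battery into the target winch and re-arm it

## Task

Get the range's target winch ready: take the tape measure out of the control unit's battery bay and stand it upright on a free spot of the table, then fit the battery pack with the toe into the bay, tilted, toe first under the steel keeper lip, rocking it down until it lies flat and fully home. With the pack home, push the red mushroom button all the way down, and after that twist it clockwise to its stop to re-arm the winch. Let go of everything, and leave the larger old pack and the other things on the table where they are.

Things in the scene. Friction and masses are not known exactly. Their poses are not given: they have to be found in the camera images.
- unit: the target winch's control unit, fixed: a grey steel box 170 mm (x) by 230 mm (y), 54 mm high, origin under its centre; battery bay sunk in its top at y = -45 mm, red mushroom button at y = +65 mm, cable drum behind (x +87 to +157 mm, y within 65 mm of the middle, 70 mm high). Its -x side faces roughly towards the robot
- bay (a point): centre of the bay's floor, 20 mm above the table, axes as the unit's. The bay is 123 mm long (x), 67 mm wide (y), 34 mm deep, upper edge chamfered 3 mm; a keeper lip overhangs its -x end (see lip). When the pack is home, its origin lies on this point (play 1.5 mm each way) and its axes match the unit's: toe at the -x end, under the lip
- lip (a point): middle of the lower free edge of the steel keeper lip at the bay's -x end: in the bay's frame x = -51.5, y = 0, z = +18 mm. The lip is as wide as the bay, overhangs 10 mm, its top level with the unit's top. The mouth left open is 113 mm long, shorter than the pack, so the toe must go in first, with the tail raised 15 to 30 degrees
- pack: the battery pack to load, 0.4 to 0.75 kg, left or right of the unit: black block 100 x 64 x 44 mm (x -40 to +60 mm), a toe 20 mm long, 50 mm wide, 14 mm high at the foot of its -x end (x -60 to -40), 120 mm long in all; grey carrying rib on top, x -24 to +40, 24 mm wide (y), z 44 to 70. Origin under the middle of the 120 mm; x runs from toe to tail, z up
- grip (a point): on the pack's rib, above its centre of mass: in the pack's frame x = +8 mm, y = 0, z = 60 mm (10 mm below the rib's top); close the fingers along the pack's y
- toe (a point): middle of the lower front edge of the pack's toe: in the pack's frame x = -60 mm, y = 0, z = 0
- cap (a point): centre of the top face of the red mushroom cap, on its axis: unit's frame x = 0, y = +65 mm, 102 mm above the table when up. Cap round, 40 mm across, 24 mm tall, to be gripped across from above; below it a thinner neck and a collar 52 mm across whose top is 10 mm above the unit. A white line on the cap runs out along this point's x axis, which turns with the cap
- press (a joint): how far the mushroom is pushed down, m: 0 up, 0.007 fully down; a spring (1.5 N at rest, 5 N fully down) returns it
- turn (a joint): angle of the mushroom cap, rad, growing clockwise seen from above; starts at 0 to 0.25, firm stop at 1.4 (armed); stays where it is left, takes about 0.06 N m. At 0 its white line points along the unit's +x, at 1.4 nearly along the unit's -y
- oldpack: the larger, older battery pack: 150 x 74 x 44 mm plain black block without any toe, with the same grey carrying rib on top; does not fit the bay; origin under its centre. Bystander, about 0.8 kg
- stamp: round black-and-white self-inking stamp standing upright, 56 mm across, 88 mm tall, origin at the middle of its foot; always stands 22 to 43 mm past the tail (+x end) of the battery pack. Bystander
- mug: white mug, 76 mm across (handle at its +y), 85 mm tall, origin at the middle of its foot. Bystander
- tape: grey tape measure left standing on edge in the bay, on the bay's floor: 66 mm long (x, a further 7 mm of steel hook at the foot of its +x end), 36 mm thick (y), 60 mm high, origin under the middle of the 66 mm; 0.25 kg. To be cleared away first: it can be gripped across its thickness, above the unit's top
- driver: screwdriver lying flat, 200 mm long along its own x, origin about its middle, under 35 mm thick, before the unit's -x side. Bystander
- glue: white glue bottle, 60 mm across, 115 mm tall, origin at the middle of its foot. Bystander
- pins: glass jar with black cap, 70 mm across, 80 mm tall, origin at the middle of its foot. Bystander
- roll: cardboard ring lying flat, 90 mm across, 30 mm high, origin under its centre. Bystander
Not all that is in view belongs to the job. Leave any blue or green look-alike of the tape alone.

How it is judged:
On the way, in this order (a step that is already met when the one before it is completed fails the run):
1. the tape measure stands upright on the table (height (world z) of tape below 0.008 m and angle between tape's own z axis and vertical below 0.2 rad), for 0.2 s.
2. the pack lies flat and fully home in the bay (z of pack in the frame of bay below 0.004 m and horizontal distance between pack and bay below 0.005 m and angle between the z axis of pack and the z axis of bay, either way round below 0.05 rad and angle between the x axis of pack and the x axis of bay, either way round below 0.07 rad), for 0.2 s.
3. the mushroom is pushed down, with the pack home (all of step 2 and value of joint press above 0.0055 m), for 0.05 s.
4. the mushroom is twisted clockwise to its stop (value of joint turn above 1.15 rad), for 0.1 s.
At the end, for the whole second after the job is handed in: Tape measure on the table (foot below 8 mm, upright within 0.2 rad); pack home in the bay: flat within 0.05 rad, in line within 0.07 rad, origin within 5 mm sideways of the bay point and under 4 mm above it; mushroom back up (under 2 mm down), turned past 1.15 rad; all released and still (all of step 1 and all of step 2 and value of joint turn above 1.15 rad and value of joint press below 0.002 m and linear speed of pack below 0.02 m/s); the robot touches nothing.
It fails at once if the old pack pushed more than 40 mm from its place or tipped over (distance of oldpack from where it was at the start of the episode above 0.04 m or angle between oldpack's own z axis and vertical above 0.6 rad).
It fails at once if the stamp pushed more than 40 mm from its place or tipped over (distance of stamp from where it was at the start of the episode above 0.04 m or angle between stamp's own z axis and vertical above 0.6 rad).
It fails at once if the mug pushed more than 40 mm from its place or tipped over (distance of mug from where it was at the start of the episode above 0.04 m or angle between mug's own z axis and vertical above 0.6 rad).
It fails at once if the screwdriver pushed more than 40 mm from its place or tipped over (distance of driver from where it was at the start of the episode above 0.04 m).
It fails at once if the glue bottle, the jar or the cardboard ring pushed more than 40 mm from its place or tipped over (distance of any of glue, pins, roll from where it was at the start of the episode above 0.04 m or angle between any of glue, pins, roll's own z axis and vertical above 0.6 rad).
It also fails if it takes over 72 s, if anything falls off the work surface, if the arm or the gripper's body presses on something with over 40 N, if the wrist force passes 120 N, or if a joint passes its speed limit or range.

## Robot

A 7-joint arm with a two-finger parallel gripper is mounted at the origin on the work surface. World frame = base frame: x ahead of the robot, y to its left, z up, the work surface at z = 0. Lengths are in m, angles in rad, forces in N, time in s.
With the tool pointing down it reaches from about 0.35 to 0.9 m from the base axis. Payload 19.9 kg.
Tool frame: the origin (TCP) lies on the centre line of the jaws, within the pads' length; the fingertips stand 25 mm ahead of it and the grasp point (between the pads) lies 6 mm ahead of it; z points along the fingers, y is the line along which they close (so a half turn about z gives the same grasp; the last joint's range is limited). The gripper opens to 85 mm and grips with 20 to 120 N. Pads are 22 mm wide; open, the fingers measure 114 mm over their backs; the gripper's body (76 mm by 85 mm) begins 54 mm behind the grasp point. The pads swing forward as they close: fully open they stand 13 mm farther back than shut.
Start: joints at [1.19, 0.417, -0.01, 1.614, 0.005, 1.111, -0.053], TCP at [0.208, -0.589, 0.256] pointing down, gripper open.
Joint ranges: [-2.81, 2.81], [-0.39, 2.02], [-1.27, 1.25], [0.06, 2.57], [-1.19, 4.33], [0.19, 2], [-2.82, 2.82]. Speed limits (rad/s): [1.89, 1.89, 2.39, 2.39, 3.01, 3.01, 3.01].

## Interface

Orientations are given as [roll, pitch, yaw] about the fixed x, y, z axes, in that order (R = Rz(yaw) Ry(pitch) Rx(roll)).
In Python, from workcell import r gives the robot as it stands.
- The arm moves only by the tool drive_tool, never from a script. Its argument "motion" is a list of rows, each a list of 7 numbers: the shift along the tool's x, y, z normalised to -1 to 1, where 1 is 200 mm, then the turn, a rotation vector about the tool's x, y, z normalised to -1 to 1, where 1 is 180 degrees, then the opening, from 0 (shut) to 1 (fully open). In form: [[tx, ty, tz, rx, ry, rz, claw], ...]. A call has 1 to 12 rows; each row is the pose to reach, as a shift and turn from the pose commanded when the call began, along the tool's axes at that moment, turning the shorter way round; what a row does not reach only later rows make up. A row lasts 1/8 s, in which the tool goes at most 62.5 mm and 10.7 degrees, less where a joint would pass 70% of its speed; a pose out of reach is approached as far as the arm can. A call with a number of a shift or a turn outside -1 to 1 is refused whole. A call with a gripper value outside its range is refused whole. The fingers move at their own pace and stop on an object; the grip force is fixed at half the most. Time passes only in rows, so rows that repeat a pose let the fingers close. It gives the time, the measured TCP pose, the force, the opening and the grip force at its end, in the units of the state.
- r.get_state(): the state, without advancing time (a new reading comes with each control period).
- r.read_camera(name): name is "scene" or "top"; returns the picture (384x512x3 uint8, blue, green, red); there is no depth.
- r.calibration(name): a dict with "vertical_fov" (degrees; the focal length in pixels is half the picture's height over the tangent of half this angle, whatever the lens; pixels are square), "cx", "cy" (the principal point, pixels), "pose" (4x4, takes a point from camera to world coordinates). Camera axes: x right, y down, z forward; pixel columns grow to the right and rows downward; lengths in m; the calibration is good to about 2 mm. A picture is of the moment at which its call begins. calibration takes no time and is no camera call.
- r.finish_job(): hands the job in; it is judged then, once.
The state is a dict: "t": time; "joint_pos": joint angles; "qvel": joint speeds; "joint_efforts": joint torques, N m; "position": TCP position; "eef_rot": TCP orientation; "contact_force": force on the tool from outside, world axes, zero at the start; "wrist_torque": the same for the moment, N m; "width": opening from 0.0 (shut) to 1.0 (fully open); "grip_force": force on a finger pad.
Only numpy, scipy, OpenCV 4.12 (cv2) and the standard library are available. Lean on these libraries where they do the work, as an engineer would, in place of code of your own. Each camera call takes 0.05 s, during which the arm holds its last target. There are 200 camera calls.

## Working session

There is one attempt and no reset: what is moved stays moved. The work goes in short steps, Python scripts to look and compute and a tool call to move; the robot and the scene stay as the last step left them, time stands still between calls to the robot, and variables do not carry over. Pictures are saved under pics/ and viewed, at most 10 in all, crops included, and the job is handed in when it is done.

Besides the shell and the picture viewer there is one more tool, called after "Emit:" by a JSON object that holds its "name" and its "arguments". drive_tool: Moves the arm, as the interface text tells. Its arguments: {"type":"object","properties":{"motion":{"type":"array","items":{"type":"array","items":{"type":"number"}}}},"required":["motion"]}

```bash
mkdir -p pics; ls
python3 - <<'E'
from workcell import r
import cv2,numpy as np
np.set_printoptions(precision=4,suppress=True)
for n in("scene","top"):
    im=r.read_camera(n); cv2.imwrite(f"pics/{n}0.png",im)
    print(n,im.shape,r.calibration(n))
print(r.get_state())
E
```

```text
pics
scene (384, 512, 3) {'vertical_fov': 54.20699870210853, 'cx': 251.32418406634676, 'cy': 191.27949740080803, 'pose': array([[-0.1802,  0.7608, -0.6235,  1.1682],
       [ 0.9835,  0.1304, -0.1252,  0.1053],
       [-0.0139, -0.6358, -0.7718,  0.8187],
       [ 0.    ,  0.    ,  0.    ,  1.    ]])}
top (384, 512, 3) {'vertical_fov': 48.39855394820388, 'cx': 257.436341313303, 'cy': 197.74273979815442, 'pose': array([[-0.1263, -0.971 ,  0.2028,  0.2703],
       [-0.992 ,  0.1248, -0.0204,  0.0021],
       [-0.0055, -0.2038, -0.979 ,  1.4511],
       [ 0.    ,  0.    ,  0.    ,  1.    ]])}
{'t': 0.1, 'joint_pos': array([ 1.1905,  0.4179, -0.0103,  1.6141,  0.0047,  1.1107, -0.053 ]), 'qvel': array([ 0.001 , -0.0008, -0.0002, -0.0027, -0.    ,  0.0008, -0.0016]), 'joint_efforts': array([  0.0012, -86.5827,   0.6799, -43.564 ,   0.0192,   0.005 ,
         0.    ]), 'position': array([ 0.2076, -0.5892,  0.2557]), 'eef_rot': array([-3.1406,  0.0001,  0.3388]), 'contact_force': array([ 0.1614,  0.0992, -0.1766]), 'wrist_torque': array([ 0.072 , -0.0017,  0.0157]), 'grip_force': 0.0, 'width': 0.999132740263014}
```

View pictures.

Run:
```python
import cv2
for n in("scene","top"):
    im=cv2.imread(f"pics/{n}0.png"); cv2.imwrite(f"pics/{n}0b.png",cv2.resize(im,(800,600),interpolation=cv2.INTER_CUBIC))
```

```text
(no output)
```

View pics/scene0b.png

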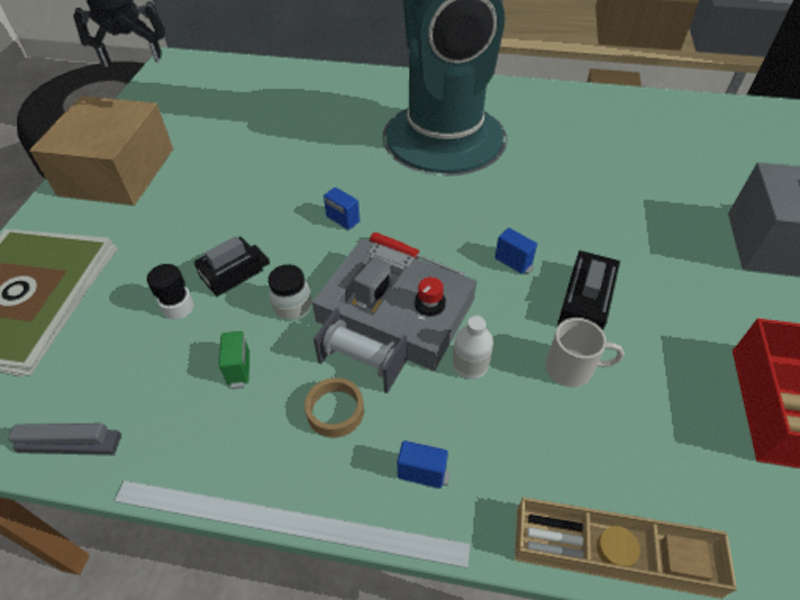

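View pics/top0b.png

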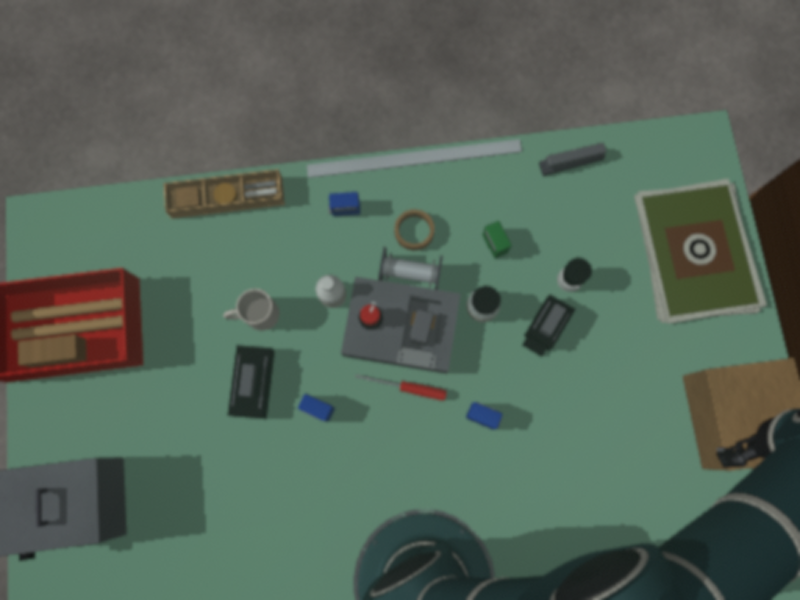

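Run:
```python
import cv2,numpy as np
s=cv2.imread("pics/scene0.png")[140:255,115:315]; t=cv2.imread("pics/top0.png")[165:245,210:390]
f=lambda a,k:cv2.resize(a,None,fx=k,fy=k,interpolation=cv2.INTER_CUBIC)
cv2.imwrite("pics/c1.png",np.clip(f(s,4).astype(float)*1.5,0,255).astype('uint8')); cv2.imwrite("pics/c2.png",np.clip(f(t,4.4).astype(float)*1.5,0,255).astype('uint8'))
```

```text
(no output)
```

View pics/c1.png

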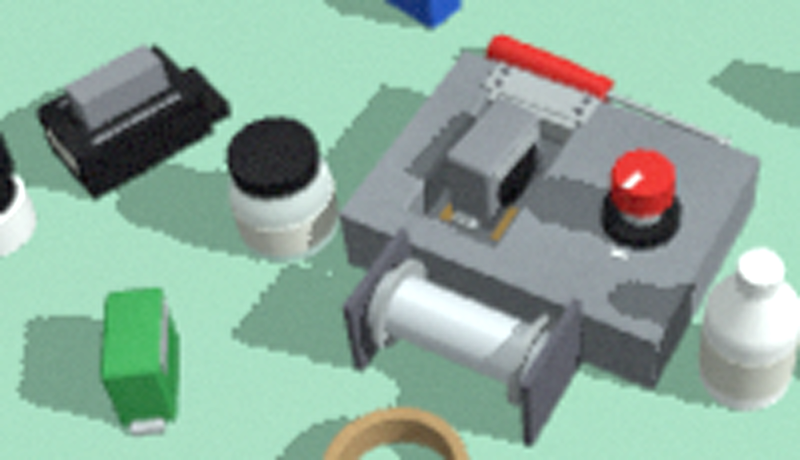

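View pics/c2.png

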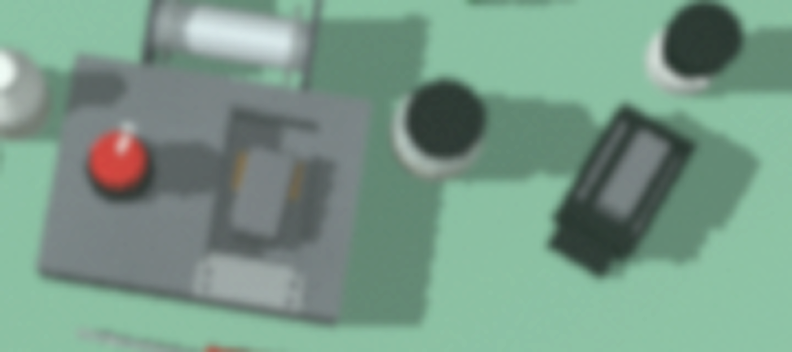

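```bash
cat > h.py <<'E'
import cv2,numpy as np,json
from scipy.optimize import least_squares,minimize
from scipy.spatial.transform import Rotation as R
from workcell import r
np.set_printoptions(precision=4,suppress=True)
CAL={n:r.calibration(n) for n in("scene","top")}
def proj(n,P):
    c=CAL[n];f=192/np.tan(np.radians(c["vertical_fov"])/2)
    q=(np.asarray(P,float)-c["pose"][:3,3])@c["pose"][:3,:3]
    return np.c_[c["cx"]+f*q[:,0]/q[:,2],c["cy"]+f*q[:,1]/q[:,2]]
def tw(p,P,z0=0):  # p=x,y,yaw
    c,s=np.cos(p[2]),np.sin(p[2]);P=np.asarray(P,float)
    return np.c_[p[0]+c*P[:,0]-s*P[:,1],p[1]+s*P[:,0]+c*P[:,1],P[:,2]+z0]
def box(x0,x1,y0,y1,z0,z1): return np.array([[x,y,z] for x in(x0,x1) for y in(y0,y1) for z in(z0,z1)])
def fit(obs,p0):
    g=lambda p:np.concatenate([(proj(n,tw(p,P))-c).ravel() for n,P,c in obs])
    s=least_squares(g,p0,loss='soft_l1');return s.x,g(s.x).reshape(-1,2)
S=lambda a:(np.array(a)+.5)/4-.5+[115,140]
T=lambda a:(np.array(a)+.5)/4.4-.5+[210,165]
E
cat > fit.py <<'E'
from h import *
s=cv2.imread("pics/scene0.png");t=cv2.imread("pics/top0.png");I=dict(scene=s,top=t)
C=np.array([[-85,-115,54],[-85,115,54],[85,-115,54],[85,115,54]])/1e3
u,e=fit([("scene",C,S([[467,50],[760,160],[342,214],[657,336]])),("top",C,T([[335,318],[40,268],[372,98],[80,55]]))],[.55,0,0])
print("unit",u);print(e)
# edge refinement: gradient along the top-face edges and +-x/y sides
def grad(im):
    l=cv2.GaussianBlur(cv2.cvtColor(im,cv2.COLOR_BGR2LAB).astype(np.float32),(0,0),0.8)
    return np.sqrt(sum(cv2.Sobel(l[...,k],cv2.CV_32F,1,0)**2+cv2.Sobel(l[...,k],cv2.CV_32F,0,1)**2 for k in range(3)))
G={n:np.minimum(grad(I[n]),150) for n in I}
def seg(a,b,n=80): return np.linspace(a,b,n)
A=np.array
def score(p,segs):
    v=0
    for n,a,b in segs:
        q=proj(n,tw(p,seg(A(a)/1e3,A(b)/1e3))).astype(np.float32)
        v-=cv2.remap(G[n],q[:,:1],q[:,1:],cv2.INTER_LINEAR).mean()
    return v
us=[]
for n in I: us+=[(n,(-85,-115,54),(-85,-100,54)),(n,(-85,20,54),(-85,115,54)),(n,(-85,-115,54),(85,-115,54)),(n,(-85,115,54),(85,115,54))]
us+=[("top",(85,-115,54),(85,-70,54)),("top",(85,70,54),(85,115,54)),("scene",(85,-115,54),(85,-70,54)),("scene",(-51.5,-78,54),(-51.5,-65,54)),("top",(61.5,-78,54),(61.5,-12,54))]
m=minimize(score,u,args=(us,),method="Nelder-Mead",options=dict(initial_simplex=u+A([[0,0,0],[.004,0,0],[0,.004,0],[0,0,.03]])))
print("unit refined",m.x,score(u,us),m.fun);U=m.x
# pack by silhouette
pb=[box(-40,60,-32,32,0,44),box(-60,-40,-25,25,0,14),box(-24,40,-12,12,44,70)]
def render(p,n,k=8,roi=None):
    x0,y0,w,h=roi;m=np.zeros((h*k,w*k),np.uint8)
    for b in pb:
        q=(proj(n,tw(p,b/1e3))-[x0-.5,y0-.5])*k
        cv2.fillConvexPoly(m,cv2.convexHull(np.round(q).astype(np.int32)),255)
    return cv2.resize(m,(w,h),interpolation=cv2.INTER_AREA)/255.
ROI=dict(scene=(120,145,55,50),top=(330,184,44,46))
M={}
for n,(x,y,w,h) in ROI.items():
    lab=cv2.cvtColor(I[n][y:y+h,x:x+w],cv2.COLOR_BGR2LAB).astype(float)
    c=I[n][y:y+h,x:x+w].astype(float);sat=(c[...,1]-c[...,2])/(c.sum(2)+1)   # green-red: table ~ const, also in shadow
    M[n]=sat
    b=np.median(sat[lab[...,0]>130]) if 1 else 0
    M[n]=np.clip(1-sat/b,0,1)
def cost(p): return sum(((render(p,n,8,ROI[n])-M[n])**2).sum() for n in ROI)
def ray(n,uv,z):
    c=CAL[n];f=192/np.tan(np.radians(c["vertical_fov"])/2)
    d=c["pose"][:3,:3]@[(uv[0]-c["cx"])/f,(uv[1]-c["cy"])/f,1];o=c["pose"][:3,3];return (o+d*(z-o[2])/d[2])[:2]
a=ray("top",T([632,175]),.07);toe=ray("top",T([590,250]),.02);yaw=np.arctan2(*(a-toe)[::-1]);p0=np.r_[a-.008*A([np.cos(yaw),np.sin(yaw)]),yaw]
m=minimize(cost,p0,method="Nelder-Mead",options=dict(initial_simplex=p0+A([[0,0,0],[.006,0,0],[0,.006,0],[0,0,.06]])))
K=m.x;print("pack",p0,K,cost(p0),m.fun)
# tape by edges
ts=[(n,(a,b,60),(c,d,60)) for n in I for a,b,c,d in((-33,-18,33,-18),(-33,18,33,18),(-33,-18,-33,18),(33,-18,33,18))]
def sc2(p):
    q=0
    for n,a,b in ts:
        w=proj(n,tw(p,seg(A(a)/1e3,A(b)/1e3),.02)).astype(np.float32);q-=cv2.remap(G[n],w[:,:1],w[:,1:],cv2.INTER_LINEAR).mean()
    return q
bay=tw(U,[[0,-.045,.02]])[0];t0=np.r_[ray("top",T([266,194]),.08),U[2]]
m=min((minimize(sc2,t0+A(d),method="Nelder-Mead",options=dict(initial_simplex=t0+A(d)+A([[0,0,0],[.004,0,0],[0,.004,0],[0,0,.1]]))) for d in((0,0,0),(0,0,.15),(0,0,-.15))),key=lambda m:m.fun)
Tp=m.x;print("tape",t0,Tp,m.fun,"bay",bay)
cap=tw(U,[[0,.065,.102]])[0];print("cap",cap)
for n,uv,z in(("top",T([445,118]),.08),("top",T([703,40]),.088),("top",T([8,75]),.11)):print(n,ray(n,uv,z))
json.dump(dict(U=list(U),K=list(K),T=list(Tp)),open("est.json","w"))
# overlay
def draw(n,k,x,y,w,h):
    im=cv2.resize(I[n][y:y+h,x:x+w],None,fx=k,fy=k,interpolation=cv2.INTER_CUBIC)
    def L(p,b,col,z0=0):
        P=((proj(n,tw(p,b/1e3,z0))-[x,y]+.5)*k-.5)
        for i in range(8):
            for j in(1,2,4):
                if not i&j: cv2.line(im,*[tuple(map(int,np.round(P[q]*8))) for q in(i,i|j)],col,1,cv2.LINE_AA,3)
    L(U,box(-85,85,-115,115,0,54),(0,0,255));L(U,box(-51.5,61.5,-78.5,-11.5,54,54),(255,0,255))
    for b in pb:L(K,b,(0,255,255))
    L(Tp,box(-33,33,-18,18,0,60),(255,255,0),.02)
    q=(proj(n,tw(U,[[20e-3*np.cos(a),.065+20e-3*np.sin(a),.102] for a in np.linspace(0,6.28,40)]))-[x,y]+.5)*k
    cv2.polylines(im,[np.int32(q)],1,(255,0,0));return im
o=np.zeros((600,800,3),np.uint8);a=draw("scene",3.2,115,140,200,105);b=draw("top",3.2,215,165,180,80)
o[:a.shape[0],:a.shape[1]]=a;o[338:338+b.shape[0],:b.shape[1]]=b;cv2.imwrite("pics/ov.png",np.clip(o*1.4,0,255))
E
python3 fit.py
```

```text
unit [ 0.531  -0.0184 -0.2935]
[[-0.6641  0.0345]
 [ 0.2065 -0.8355]
 [-0.8455 -0.2394]
 [-0.1603  1.7007]
 [ 0.5233  0.4332]
 [-1.4087  0.2812]
 [-0.1579  0.5721]
 [-1.1938 -0.5877]]
unit refined [ 0.5273 -0.0178 -0.2882] -800.3738 -892.1681518554688
pack [ 0.4875 -0.3318 -0.5781] [ 0.4881 -0.334  -0.7054] 538.6100651942977 496.34916501563544
tape [ 0.5129 -0.0627 -0.2882] [ 0.5176 -0.0569 -0.3416] -541.3486328125 bay [ 0.5146 -0.0609  0.02  ]
cap [0.5458 0.0445 0.102 ]
top [ 0.553  -0.2029]
top [ 0.5859 -0.4021]
top [0.6198 0.115 ][ WARN:0@1.553] global loadsave.cpp:1063 imwrite_ Unsupported depth image for selected encoder is fallbacked to CV_8U.
```

View pics/ov.png

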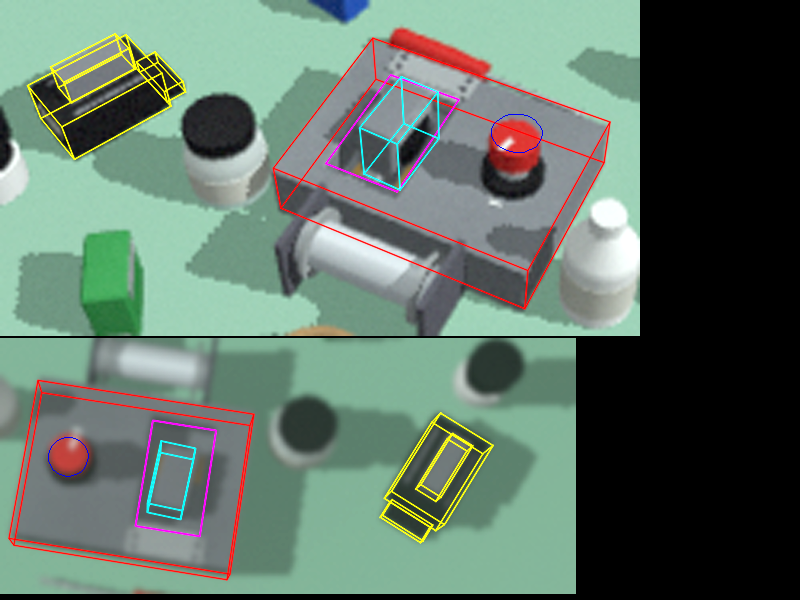

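```bash
cat > fit2.py <<'E'
from h import *
I={n:cv2.imread(f"pics/{n}0.png") for n in("scene","top")};E=json.load(open("est.json"));A=np.array
pb=[box(-40,60,-32,32,0,44),box(-60,-40,-25,25,0,14),box(-24,40,-12,12,44,70)]
ub=[box(-85,85,-115,115,0,54)]
def mask(n):
    c=cv2.GaussianBlur(I[n],(0,0),.01+.3).astype(float);s=(c[...,1]-c[...,2])/(c.sum(2)+1)
    return np.clip(1-s/np.median(s[150:250,130:380][s[150:250,130:380]>.06]),0,1)
M={n:mask(n) for n in I}
def render(p,n,bs,k=8):
    x0,y0,x1,y1=W[n];m=np.zeros(((y1-y0)*k,(x1-x0)*k),np.uint8)
    for b in bs:
        q=(proj(n,tw(p,b/1e3))-[x0-.5,y0-.5])*k
        cv2.fillConvexPoly(m,cv2.convexHull(np.round(q*16).astype(np.int32)),255,cv2.LINE_8,4)
    m=cv2.resize(m,(x1-x0,y1-y0),interpolation=cv2.INTER_AREA)/255.
    return cv2.GaussianBlur(m,(0,0),BL[n])
BL=dict(scene=.5,top=.9)
W=dict(scene=(110,130,340,260),top=(200,160,400,260))
def excl(n,bs_p):
    x0,y0,x1,y1=W[n];m=np.ones((y1-y0,x1-x0),np.uint8)
    for p,b,z in bs_p:
        q=proj(n,tw(p,b/1e3,z))-[x0,y0];cv2.fillConvexPoly(m,cv2.convexHull(np.int32(q)),0)
    return m
U,K=A(E["U"]),A(E["K"])
cyl=lambda x,y,rad,h:([x,y,0],box(-rad,rad,-rad,rad,0,h),0)
for nm,bs,p0,ex in(("unit",ub,U,[(U,box(80,170,-80,80,0,80),0),(U,box(-140,-86,-90,110,0,30),0),(U,box(-90,-80,-90,60,0,56),0),cyl(.62,.115,36,120),cyl(.553,-.203,38,85)]),
                   ("pack",pb,K,[cyl(.586,-.402,31,90),cyl(.553,-.203,38,85)])):
    wt={}
    for n in I:
        m=(render(p0,n,bs)>.5).astype(np.uint8);el=cv2.getStructuringElement(cv2.MORPH_ELLIPSE,(9,9))
        wt[n]=(cv2.dilate(m,el)-cv2.erode(m,el))*excl(n,ex)
    for cams in(("scene",),("top",),("scene","top")):
        f=lambda p:sum((wt[n]*(render(p,n,bs)-M[n][W[n][1]:W[n][3],W[n][0]:W[n][2]])**2).sum() for n in cams)
        m=minimize(f,p0,method="Nelder-Mead",options=dict(initial_simplex=p0+A([[0,0,0],[.005,0,0],[0,.005,0],[0,0,.04]]),xatol=1e-5))
        print(nm,cams,m.x,f(p0),m.fun)
    E["U" if nm=="unit" else "K"]=list(m.x)
json.dump(E,open("est2.json","w"))
E
python3 fit2.py
```

```text
unit ('scene',) [ 0.5291 -0.0181 -0.2947] 36.709171792498665 31.727233321917687
unit ('top',) [ 0.5327 -0.02   -0.2941] 44.64477723155014 35.40127127517066
unit ('scene', 'top') [ 0.5299 -0.0185 -0.2898] 81.3539490240488 70.52408363294285
pack ('scene',) [ 0.488  -0.3341 -0.6711] 70.6655436401918 68.94144011490168
pack ('top',) [ 0.4948 -0.3369 -0.794 ] 178.89559419678255 171.28514820241222
pack ('scene', 'top') [ 0.4884 -0.3339 -0.7075] 249.56113783697435 246.9486892944454
```

```bash
cat >> h.py <<'E'
def ray(n,uv,z):
    c=CAL[n];f=192/np.tan(np.radians(c["vertical_fov"])/2)
    d=c["pose"][:3,:3]@[(uv[0]-c["cx"])/f,(uv[1]-c["cy"])/f,1];o=c["pose"][:3,3];return (o+d*(z-o[2])/d[2])[:2]
def pose():
    s=r.get_state();return np.array(s["position"]),R.from_euler("xyz",s["eef_rot"])
def rows(targets,cur=None):
    """targets: (xyz, yaw, tilt) tool down, tilt = tail (+x of tool) raised, rad -> normalised shift, turn from the present pose"""
    p,q=pose() if cur is None else cur
    for t in targets:
        x,yaw,tilt=t
        Q=R.from_euler("z",yaw)*R.from_euler("y",-tilt)*R.from_euler("x",np.pi)
        print(np.round(np.r_[q.inv().apply(np.array(x)-p)/.2,(q.inv()*Q).as_rotvec()/np.pi],4).tolist())
def st():
    s=r.get_state();print({k:np.round(s[k],4).tolist() for k in("t","joint_pos","position","eef_rot","contact_force","width","grip_force")})
E
python3 - <<'E'
from h import *
for uv in((580,410),(545,350),(485,415),(310,350),(316,408),(690,420),(425,390),(250,380)):print(uv,ray("top",np.array(uv)/1.5625,0.02))
rows([((.516,-.059,.2),-.32,0),((.516,-.059,.078),-.32,0)])
E
```

```text
(580, 410) [ 0.3018 -0.3738]
(545, 350) [ 0.4377 -0.322 ]
(485, 415) [ 0.3169 -0.1726]
(310, 350) [0.5023 0.1817]
(316, 408) [0.3769 0.1813]
(690, 420) [ 0.2518 -0.6001]
(425, 390) [ 0.3853 -0.0536]
(250, 380) [0.454  0.3159]
[2.3353, -1.9877, 0.2807, -0.0003, 0.0001, 0.2097]
[2.3353, -1.9871, 0.8907, -0.0003, 0.0001, 0.2097]
```

Emit:
{"name": "drive_tool", "arguments": {"motion": [[0.98,-0.835,0,0,0,0.21,1],[0.98,-0.835,0,0,0,0.21,1],[0.98,-0.835,0,0,0,0.21,1],[0.98,-0.835,0,0,0,0.21,1],[0.98,-0.835,0,0,0,0.21,1],[0.98,-0.835,0,0,0,0.21,1],[0.98,-0.835,0,0,0,0.21,1]]}}

```text
t: 0.98
position: [0.3364, -0.3676, 0.2562]
eef_rot: [3.141, 0.0, -0.322]
contact_force: [-1.2, -0.8, -0.1]
width: 0.998
grip_force: 0.0
```

Run:
```python
from h import *
st();rows([((.516,-.059,.2),-.32,0),((.516,-.059,.078),-.32,0)])
```

```text
{'t': 0.975, 'joint_pos': [0.787, 0.1914, -0.0218, 1.9222, 0.0051, 1.0283, -1.1296], 'position': [0.3364, -0.3676, 0.2562], 'eef_rot': [3.1415, 0.0003, -0.3219], 'contact_force': [-1.2307, -0.8305, -0.0927], 'width': 0.9981, 'grip_force': 0.0}
[0.3636, -1.7479, 0.2804, 0.0, 0.0001, -0.0006]
[0.3639, -1.7479, 0.8904, 0.0, 0.0001, -0.0006]
```

Emit:
{"name": "drive_tool", "arguments": {"motion": [[0.2,-1,0.15,0,0,0,1],[0.2,-1,0.15,0,0,0,1],[0.2,-1,0.15,0,0,0,1],[0.2,-1,0.15,0,0,0,1],[0.2,-1,0.15,0,0,0,1]]}}

```text
t: 1.6
position: [0.4383, -0.1896, 0.2259]
eef_rot: [-3.141, 0.001, -0.32]
contact_force: [0.8, -0.6, -0.2]
width: 1.002
grip_force: 0.0
```

Emit:
{"name": "drive_tool", "arguments": {"motion": [[0.164,-0.748,0.2,0,0,0,1],[0.164,-0.748,0.2,0,0,0,1],[0.164,-0.748,0.2,0,0,0,1],[0.164,-0.748,0.2,0,0,0,1],[0.164,-0.748,0.2,0,0,0,1]]}}

```text
t: 2.22
position: [0.5161, -0.0602, 0.1863]
eef_rot: [3.141, 0.0, -0.323]
contact_force: [0.1, -0.6, -0.5]
width: 0.998
grip_force: 0.0
```

Run:
```python
from h import *
st();rows([((.516,-.059,.078),-.32,0)])
a=r.read_camera("scene");b=r.read_camera("top");cv2.imwrite("pics/s1.png",a);cv2.imwrite("pics/t1.png",b)
o=np.zeros((600,800,3),np.uint8)
o[:320,:800]=cv2.resize(a[140:236,110:350],(800,320),interpolation=cv2.INTER_CUBIC)
o[325:600,:480]=cv2.resize(b[165:245,210:350],(480,275),interpolation=cv2.INTER_CUBIC)
cv2.imwrite("pics/v6.png",np.clip(o*1.4,0,255).astype('uint8'))
```

```text
{'t': 2.225, 'joint_pos': [0.2743, 0.3255, -0.2584, 1.9345, 0.1057, 0.8948, -1.9317], 'position': [0.5161, -0.0602, 0.1863], 'eef_rot': [3.1409, 0.0002, -0.3235], 'contact_force': [0.1488, -0.595, -0.4926], 'width': 0.9979, 'grip_force': 0.0}
[-0.0022, -0.0061, 0.5414, 0.0002, 0.0001, -0.0011]
```

View pics/v6.png

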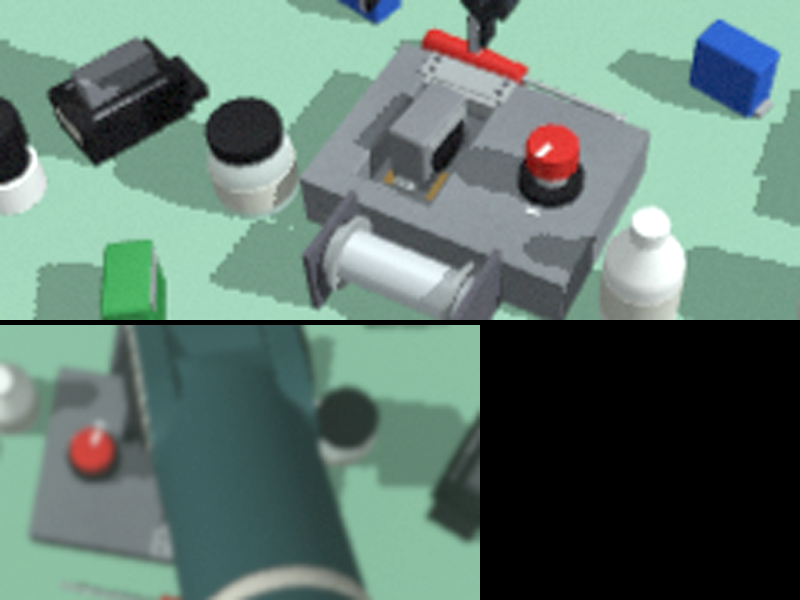

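Emit:
{"name": "drive_tool", "arguments": {"motion": [[0,-0.005,0.3,0,0,0,1],[0,-0.005,0.54,0,0,0,1],[0,-0.005,0.54,0,0,0,1],[0,-0.005,0.54,0,0,0,1],[0,-0.005,0.54,0,0,0,0.2],[0,-0.005,0.54,0,0,0,0.2],[0,-0.005,0.54,0,0,0,0.2],[0,-0.005,0.54,0,0,0,0.2],[0,-0.005,0.54,0,0,0,0.2]]}}

```text
t: 3.45
position: [0.5172, -0.0575, 0.0793]
eef_rot: [3.141, -0.001, -0.321]
contact_force: [-3.9, -3.1, 15.3]
width: 0.423
grip_force: 56.7
```

Emit:
{"name": "drive_tool", "arguments": {"motion": [[0,0,-0.3,0,0,0,0.2],[0,0,-0.6,0,0,0,0.2],[0,0,-0.65,0,0,0,0.2],[0,0,-0.65,0,0,0,0.2]]}}

```text
t: 3.95
position: [0.5166, -0.0571, 0.2082]
eef_rot: [3.142, -0.001, -0.321]
contact_force: [0.7, -0.2, -3.3]
width: 0.418
grip_force: 59.8
```

Run:
```python
from h import *
st();rows([((.32,-.38,.20),-.32,0),((.32,-.38,.0605),-.32,0)])
```

```text
{'t': 3.95, 'joint_pos': [0.2816, 0.2975, -0.2721, 1.9152, 0.0979, 0.941, -1.9287], 'position': [0.5166, -0.0571, 0.2082], 'eef_rot': [3.1416, -0.0005, -0.3211], 'contact_force': [0.6613, -0.1562, -3.2777], 'width': 0.4178, 'grip_force': 59.7982}
[-0.4235, 1.8421, 0.041, 0.0, -0.0002, -0.0003]
[-0.4239, 1.8421, 0.7385, 0.0, -0.0002, -0.0003]
```

Emit:
{"name": "drive_tool", "arguments": {"motion": [[-0.22,0.95,0,0,0,0,0.2],[-0.22,0.95,0,0,0,0,0.2],[-0.22,0.95,0,0,0,0,0.2],[-0.22,0.95,0,0,0,0,0.2]]}}

```text
t: 4.45
position: [0.4118, -0.2266, 0.2063]
eef_rot: [3.141, 0.004, -0.327]
contact_force: [0.8, 0.6, -2.7]
width: 0.422
grip_force: 59.9
```

Emit:
{"name": "drive_tool", "arguments": {"motion": [[-0.204,0.892,0,0,0,0,0.2],[-0.204,0.892,0.2,0,0,0,0.2],[-0.204,0.892,0.4,0,0,0,0.2],[-0.204,0.892,0.65,0,0,0,0.2],[-0.204,0.892,0.7,0,0,0,0.2],[-0.204,0.892,0.7,0,0,0,0.2]]}}

```text
t: 5.2
position: [0.3203, -0.3787, 0.0675]
eef_rot: [-3.14, 0.002, -0.32]
contact_force: [0.4, 0.2, -1.4]
width: 0.422
grip_force: 59.8
```

Emit:
{"name": "drive_tool", "arguments": {"motion": [[0,0,0.02,0,0,0,0.2],[0,0,0.035,0,0,0,0.2],[0,0,0.04,0,0,0,0.2],[0,0,0.04,0,0,0,0.2]]}}

```text
t: 5.7
position: [0.3202, -0.3799, 0.0606]
eef_rot: [3.141, -0.0, -0.321]
contact_force: [-0.1, -0.8, -2.9]
width: 0.427
grip_force: 59.9
```

Emit:
{"name": "drive_tool", "arguments": {"motion": [[0,0,0.007,0,0,0,0.2],[0,0,0.01,0,0,0,0.2],[0,0,0.01,0,0,0,0.2]]}}

```text
t: 6.08
position: [0.3201, -0.3804, 0.0586]
eef_rot: [3.141, -0.0, -0.321]
contact_force: [-2.7, -0.5, 5.7]
width: 0.415
grip_force: 58.4
```

Emit:
{"name": "drive_tool", "arguments": {"motion": [[0,0,-0.002,0,0,0,0.8],[0,0,-0.002,0,0,0,1],[0,0,-0.002,0,0,0,1],[0,0,-0.25,0,0,0,1],[0,0,-0.5,0,0,0,1],[0,0,-0.7,0,0,0,1],[0,0,-0.7,0,0,0,1]]}}

```text
t: 6.95
position: [0.3209, -0.3809, 0.201]
eef_rot: [3.139, -0.004, -0.321]
contact_force: [-0.6, 0.1, -0.4]
width: 1.001
grip_force: 0.0
```

```bash
cat > fit3.py <<'E'
# pack by edges, from the images that show it
from h import *
import sys
A=np.array;E=json.load(open("est2.json"));K=A(E["K"])
def grad(im):
    l=cv2.GaussianBlur(cv2.cvtColor(im,cv2.COLOR_BGR2LAB).astype(np.float32),(0,0),0.8)
    return np.minimum(np.sqrt(sum(cv2.Sobel(l[...,k],cv2.CV_32F,1,0)**2+cv2.Sobel(l[...,k],cv2.CV_32F,0,1)**2 for k in range(3))),120)
G={"scene":grad(cv2.imread("pics/scene0.png")),"top":grad(cv2.imread("pics/top0.png"))}
def rect(x0,x1,y0,y1,z): c=[(x0,y0,z),(x1,y0,z),(x1,y1,z),(x0,y1,z)];return [(c[i],c[(i+1)%4]) for i in range(4)]
segs=rect(-24,40,-12,12,70)+rect(-40,60,-32,32,44)+[((-60,-25,14),(-60,25,14)),((-60,-25,14),(-40,-25,14)),((-60,25,14),(-40,25,14))]
def score(p,cams):
    v=0
    for n in cams:
        for a,b in segs:
            q=proj(n,tw(p,np.linspace(A(a)/1e3,A(b)/1e3,60))).astype(np.float32);v-=cv2.remap(G[n],q[:,:1],q[:,1:],cv2.INTER_LINEAR).mean()
    return v
for cams in(("scene",),("top",),("scene","top")):
    best=None
    for dy in(-.1,-.05,0,.05):
        p0=K+A([0,0,dy]);m=minimize(score,p0,args=(cams,),method="Nelder-Mead",options=dict(initial_simplex=p0+A([[0,0,0],[.004,0,0],[0,.004,0],[0,0,.05]])))
        if best is None or m.fun<best.fun:best=m
    print(cams,best.x,score(K,cams),best.fun)
E
python3 fit3.py; python3 -c "
from h import *
st()
a=r.read_camera('scene');b=r.read_camera('top');cv2.imwrite('pics/s2.png',a);cv2.imwrite('pics/t2.png',b)"
```

```text
('scene',) [ 0.4884 -0.3354 -0.6383] -1065.7397 -1083.1627197265625
('top',) [ 0.4889 -0.3321 -0.6685] -1063.0275 -1103.7938232421875
('scene', 'top') [ 0.4893 -0.3333 -0.6749] -2128.7673 -2158.814453125
{'t': 6.95, 'joint_pos': [0.8515, 0.2563, -0.0493, 1.9815, 0.0161, 0.8993, -1.0979], 'position': [0.3209, -0.3809, 0.201], 'eef_rot': [3.1392, -0.0043, -0.321], 'contact_force': [-0.5663, 0.1322, -0.4209], 'width': 1.0015, 'grip_force': 0.0}
```

Run:
```python
from h import *
rows([((.4953,-.3384,.15),-.665,0),((.4953,-.3384,.070),-.665,0)])
```

```text
[0.7666, -0.4728, 0.2402, 0.0, -0.0, 0.1095]
[0.7666, -0.4728, 0.6402, 0.0, -0.0, 0.1095]
```

Emit:
{"name": "drive_tool", "arguments": {"motion": [[0.767,-0.473,0,0,0,0.11,1],[0.767,-0.473,0,0,0,0.11,1],[0.767,-0.473,0,0,0,0.11,1],[0.767,-0.473,0.25,0,0,0.11,1],[0.767,-0.473,0.25,0,0,0.11,1],[0.767,-0.473,0.25,0,0,0.11,1]]}}

```text
t: 7.8
position: [0.495, -0.3391, 0.1488]
eef_rot: [3.141, 0.001, -0.668]
contact_force: [-0.2, -0.5, 0.7]
width: 1.002
grip_force: 0.0
```

Run:
```python
from h import *
st();rows([((.4953,-.3384,.070),-.665,0)])
```

```text
{'t': 7.8, 'joint_pos': [0.588, 0.4935, -0.0503, 1.7678, 0.0312, 0.8816, -1.7146], 'position': [0.495, -0.3391, 0.1488], 'eef_rot': [3.1413, 0.0006, -0.6676], 'contact_force': [-0.1917, -0.4927, 0.6534], 'width': 1.0015, 'grip_force': 0.0}
[-0.0006, -0.0039, 0.3942, 0.0001, 0.0002, -0.0008]
```

Emit:
{"name": "drive_tool", "arguments": {"motion": [[0,-0.004,0.25,0,0,0,1],[0,-0.004,0.39,0,0,0,1],[0,-0.004,0.39,0,0,0,1],[0,-0.004,0.39,0,0,0,0.1],[0,-0.004,0.39,0,0,0,0.1],[0,-0.004,0.39,0,0,0,0.1],[0,-0.004,0.39,0,0,0,0.1],[0,-0.004,0.39,0,0,0,0.1]]}}

```text
t: 8.8
position: [0.4962, -0.3383, 0.0711]
eef_rot: [-3.142, -0.001, -0.667]
contact_force: [-2.0, -0.0, 8.6]
width: 0.272
grip_force: 58.4
```

Emit:
{"name": "drive_tool", "arguments": {"motion": [[0,0,-0.1,0,0,0,0.1],[0,0,-0.35,0,0,0,0.1],[0,0,-0.65,0,0,0,0.1],[0,0,-0.65,0,0,0,0.1],[0,0,-0.65,0,0,0,0.1]]}}

```text
t: 9.43
position: [0.4954, -0.3375, 0.1999]
eef_rot: [3.141, 0.001, -0.666]
contact_force: [-0.8, 0.4, -7.5]
width: 0.265
grip_force: 60.4
```

```bash
cat > inhand.py <<'E'
from h import *
import fit3 as F
A=np.array
n='scene';im=r.read_camera(n);tp=r.read_camera('top');cv2.imwrite('pics/s3.png',im);cv2.imwrite('pics/t3.png',tp)
p,q=pose();yaw=q.as_euler('xyz')[2];z0=p[2]-.0711;print(p,yaw)
F.G={"scene":F.grad(im),"top":F.grad(tp)}
segs=F.rect(-40,60,-32,32,44)+[((-60,-25,14),(-60,25,14)),((-60,-25,14),(-40,-25,14)),((60,-32,0),(60,32,0)),((60,-32,0),(60,-32,44))]
def score(d,cams):
    v=0;c=tw([p[0],p[1],yaw],[[d[0]-.008,d[1],0]])[0]
    for n in cams:
        for a,b in segs:
            w=proj(n,tw([c[0],c[1],yaw+d[2]],np.linspace(A(a)/1e3,A(b)/1e3,60),z0)).astype(np.float32);v-=cv2.remap(F.G[n],w[:,:1],w[:,1:],cv2.INTER_LINEAR).mean()
    return v
for cams in(("scene",),("top",),("scene","top")):
    m=min((minimize(score,A(x),args=(cams,),method="Nelder-Mead",options=dict(initial_simplex=A(x)+A([[0,0,0],[.004,0,0],[0,.004,0],[0,0,.04]]))) for x in((0,0,0),(.004,0,0),(-.004,0,0))),key=lambda m:m.fun)
    print(cams,m.x,score([0,0,0],cams),m.fun)
o=np.zeros((600,800,3),np.uint8)
def draw(im,n,d,k,x,y,w,h):
    v=cv2.resize(im[y:y+h,x:x+w],None,fx=k,fy=k,interpolation=cv2.INTER_CUBIC);v=np.clip(v*1.4,0,255).astype(np.uint8)
    c=tw([p[0],p[1],yaw],[[d[0]-.008,d[1],0]])[0]
    for a,b in segs:
        w=(proj(n,tw([c[0],c[1],yaw+d[2]],A([a,b])/1e3,z0))-[x,y]+.5)*k;cv2.line(v,*[tuple(map(int,e)) for e in w],(0,255,255),1,cv2.LINE_AA)
    return v
c=proj('scene',[p])[0].astype(int);a=draw(im,'scene',[0,0,0],5,max(c[0]-50,0),max(c[1]-40,0),100,90);o[:a.shape[0],:a.shape[1]]=a[:,:800]
c=proj('top',[p])[0].astype(int);b=draw(tp,'top',[0,0,0],4,c[0]-36,c[1]-50,72,100);o[:400,505:793]=b
cv2.imwrite('pics/v7.png',o)
E
python3 inhand.py
```

```text
('scene',) [ 0.4884 -0.3354 -0.6383] -1065.7397 -1083.1627197265625
('top',) [ 0.4889 -0.3321 -0.6685] -1063.0275 -1103.7938232421875
('scene', 'top') [ 0.4893 -0.3333 -0.6749] -2128.7673 -2158.814453125
[ 0.4952 -0.3374  0.1987] -0.666473834849262
('scene',) [ 0.     -0.0055  0.0249] -762.55316 -812.0001220703125
('top',) [-0.0055  0.0047  0.0071] -348.00354 -403.5146179199219
('scene', 'top') [-0.0001 -0.0004 -0.0453] -1110.5568 -1118.4945068359375
```

View pics/v7.png

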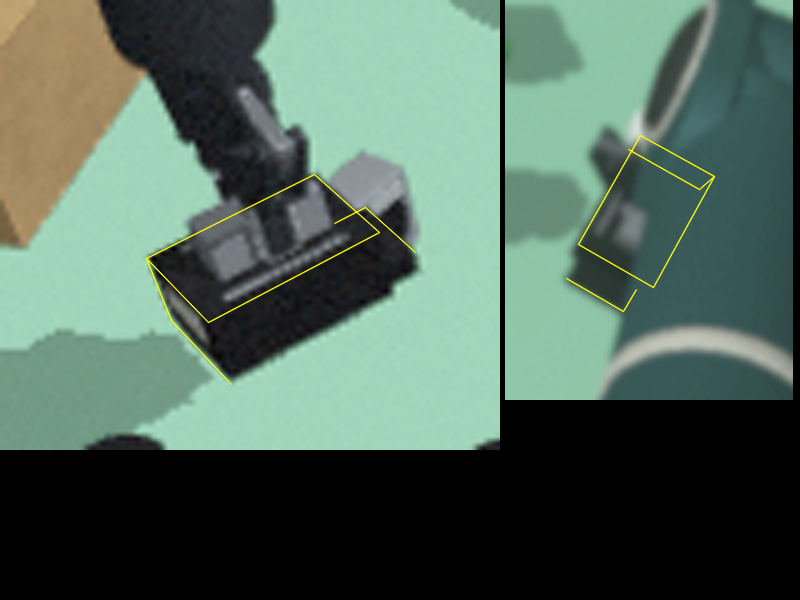

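```bash
cat >> h.py <<'E'
U=np.array([.5295,-.0184,-.2925])
EX=.008;EZ=.0711
def bayp(px,pz,deg,y=0.):
    """TCP target for toe edge at (px,pz) mm in the bay frame and tail raised deg"""
    t=np.radians(deg);c,s=np.cos(t),np.sin(t);a,b=.06+EX,EZ
    x=px/1e3+a*c-b*s;z=pz/1e3+a*s+b*c
    return tw(U,[[x,-.045+y/1e3,z+.02]])[0],U[2],t
E
python3 - <<'E'
from h import *
st();t=bayp(-44.5,60,20);print(t)
rows([bayp(-44.5,110,0),bayp(-44.5,60,20)])
E
```

```text
{'t': 9.525, 'joint_pos': [0.5874, 0.4328, -0.0525, 1.7321, 0.0264, 0.9803, -1.7123], 'position': [0.4952, -0.3374, 0.1987], 'eef_rot': [3.1413, 0.0029, -0.6665], 'contact_force': [-0.4525, 0.1153, -7.3945], 'width': 0.268, 'grip_force': 60.3705}
(array([ 0.5118, -0.0601,  0.1701]), np.float64(-0.2925), np.float64(0.3490658503988659))
[-0.6596, -1.1932, -0.0102, -0.0001, 0.0009, -0.119]
[-0.7914, -1.1413, 0.1453, 0.0207, 0.1107, -0.1178]
```

Emit:
{"name": "drive_tool", "arguments": {"motion": [[-0.5,-0.95,-0.05,0,0,-0.119,0.1],[-0.5,-0.95,-0.05,0,0,-0.119,0.1],[-0.5,-0.95,-0.05,0,0,-0.119,0.1],[-0.5,-0.95,-0.05,0,0,-0.119,0.1],[-0.5,-0.95,-0.05,0,0,-0.119,0.1]]}}

```text
t: 10.15
position: [0.5348, -0.124, 0.2092]
eef_rot: [-3.141, 0.002, -0.289]
contact_force: [-1.2, -1.2, -6.8]
width: 0.263
grip_force: 61.1
```

Run:
```python
from h import *
st()
rows([bayp(-44.5,60,20)])
```

```text
{'t': 10.15, 'joint_pos': [0.3456, 0.3432, -0.2108, 1.8447, 0.0845, 0.9645, -1.7611], 'position': [0.5348, -0.124, 0.2092], 'eef_rot': [-3.1409, 0.0022, -0.2887], 'contact_force': [-1.2258, -1.1797, -6.7561], 'width': 0.2627, 'grip_force': 61.1185}
[-0.2006, -0.2738, 0.1962, -0.0004, 0.1118, 0.0012]
```

Emit:
{"name": "drive_tool", "arguments": {"motion": [[-0.2,-0.274,0.1,0,0.112,0,0.1],[-0.2,-0.274,0.195,0,0.112,0,0.1],[-0.2,-0.274,0.195,0,0.112,0,0.1],[-0.2,-0.274,0.195,0,0.112,0,0.1]]}}

```text
t: 10.65
position: [0.5123, -0.0636, 0.1711]
eef_rot: [3.141, -0.35, -0.293]
contact_force: [0.2, -0.9, -6.6]
width: 0.267
grip_force: 61.6
```

```bash
cat > ov.py <<'E'
from h import *
import sys
# overlay of the pack (from the tool pose) and the bay on the scene picture
def ov(name,dx=0,dy=0):
    im=r.read_camera('scene');p,q=pose();Q=(q*R.from_euler('x',-np.pi))
    k=5;x,y,w,h=165,130,150,110
    v=np.clip(cv2.resize(im[y:y+h,x:x+w],None,fx=k,fy=k,interpolation=cv2.INTER_CUBIC)*1.4,0,255).astype(np.uint8)
    def L(P,col):
        P=(proj('scene',P)-[x,y]+.5)*k
        for i in range(8):
            for j in(1,2,4):
                if not i&j:cv2.line(v,*[tuple(map(int,P[e])) for e in(i,i|j)],col,1,cv2.LINE_AA)
    for b in(box(-40,60,-32,32,0,44),box(-60,-40,-25,25,0,14)):L(p+Q.apply(b/1e3-[EX,0,EZ]),(0,255,255))
    L(tw(U,box(-51.5,61.5,-78.5,-11.5,54,54)/1e3),(255,0,255));L(tw(U,box(-85,85,-115,115,54,54)/1e3),(0,0,255))
    cv2.imwrite(name,v)
if __name__=="__main__":ov(sys.argv[1]);st()
E
python3 ov.py pics/v8.png; python3 -c "
from h import *
rows([bayp(-44.5,20,20),bayp(-44.5,3,20)])"
```

```text
{'t': 10.7, 'joint_pos': [0.1695, 0.2061, -0.1739, 2.1859, 0.3228, 0.4346, -2.1314], 'position': [0.513, -0.0638, 0.1715], 'eef_rot': [3.141, -0.3507, -0.294], 'contact_force': [0.7416, -0.3072, -5.9163], 'width': 0.2711, 'grip_force': 61.6209}
[-0.0814, -0.0162, 0.1907, 0.0003, -0.0005, -0.0005]
[-0.1106, -0.0162, 0.2705, 0.0003, -0.0005, -0.0005]
```

View pics/v8.png

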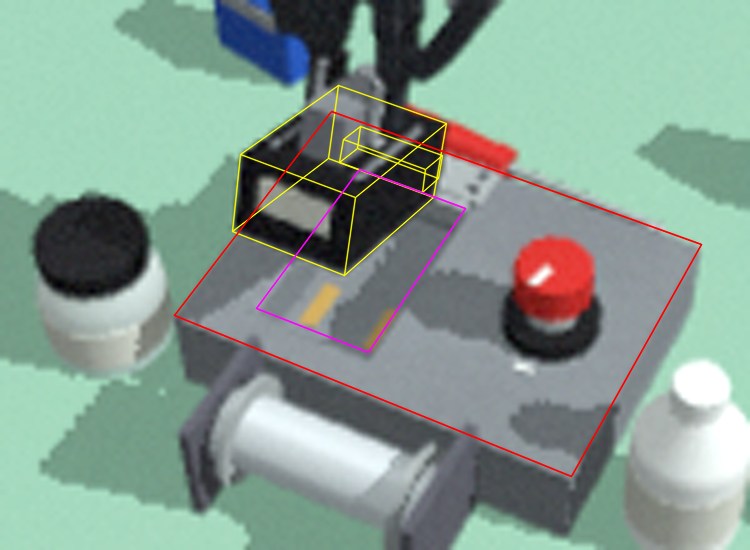

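Emit:
{"name": "drive_tool", "arguments": {"motion": [[-0.081,-0.016,0.19,0,0,0,0.1],[-0.081,-0.016,0.19,0,0,0,0.1],[-0.11,-0.016,0.27,0,0,0,0.1],[-0.11,-0.016,0.27,0,0,0,0.1],[-0.11,-0.016,0.27,0,0,0,0.1]]}}

```text
t: 11.32
position: [0.512, -0.0594, 0.1141]
eef_rot: [-3.142, -0.353, -0.293]
contact_force: [1.2, -0.6, -6.4]
width: 0.266
grip_force: 61.7
```

```bash
cat >> h.py <<'E'
def where():
    """toe edge in the bay frame (mm), tilt and yaw error (deg) from the measured tool pose"""
    p,q=pose();Q=q*R.from_euler('x',-np.pi);t=p+Q.apply([-.06-EX,0,-EZ])
    B=R.from_euler('z',U[2]);b=tw(U,[[0,-.045,.02]])[0]
    e=(B.inv()*Q).as_euler('ZYX',degrees=True)
    print("toe",np.round(B.inv().apply(t-b)*1e3,2),"yaw,-tilt,roll",np.round(e,2),"F bay",np.round(B.inv().apply(r.get_state()["contact_force"]),1))
E
python3 - <<'E'
from h import *
where();rows([bayp(-44.5,1,20),bayp(-44.5,0,20),bayp(-44.5,-1,20)])
E
```

```text
toe [-44.23   0.68   3.91] yaw,-tilt,roll [ -0.04 -20.2    0.  ] F bay [ 1.3 -0.3 -6.4]
[-0.005, 0.0033, 0.0144, 0.0001, -0.0011, -0.0002]
[-0.0068, 0.0033, 0.0191, 0.0001, -0.0011, -0.0002]
[-0.0085, 0.0033, 0.0238, 0.0001, -0.0011, -0.0002]
```

Emit:
{"name": "drive_tool", "arguments": {"motion": [[-0.005,0.003,0.014,0,0,0,0.1],[-0.007,0.003,0.02,0,0,0,0.1],[-0.007,0.003,0.02,0,0,0,0.1]]}}

```text
t: 11.7
position: [0.5118, -0.0599, 0.1094]
eef_rot: [-3.141, -0.353, -0.293]
contact_force: [-0.3, -2.4, 2.4]
width: 0.266
grip_force: 62.7
```

Run:
```python
from h import *
where();rows([bayp(-50,.5,20),bayp(-54,.5,20),bayp(-57,.5,20)])
```

```text
toe [-44.2    0.2   -0.87] yaw,-tilt,roll [ -0.02 -20.23   0.01] F bay [ 0.4 -2.4  2.4]
[-0.0234, 0.0009, -0.0151, -0.0, -0.0013, -0.0001]
[-0.0422, 0.0009, -0.022, -0.0, -0.0013, -0.0001]
[-0.0562, 0.0009, -0.0272, -0.0, -0.0013, -0.0001]
```

Emit:
{"name": "drive_tool", "arguments": {"motion": [[-0.012,0.001,-0.01,0,0,0,0.1],[-0.024,0.001,-0.012,0,0,0,0.1],[-0.033,0.001,-0.015,0,0,0,0.1],[-0.043,0.001,-0.018,0,0,0,0.1],[-0.043,0.001,-0.018,0,0,0,0.1]]}}

```text
t: 12.32
position: [0.5025, -0.057, 0.1095]
eef_rot: [-3.141, -0.353, -0.293]
contact_force: [3.4, -0.4, 1.5]
width: 0.27
grip_force: 62.7
```

Run:
```python
from h import *
where();rows([bayp(-57,0,20),bayp(-59,0,20)])
```

```text
toe [-53.98   0.31  -0.73] yaw,-tilt,roll [ -0.   -20.2    0.03] F bay [3.4 0.6 1.5]
[-0.0117, 0.0014, -0.0074, -0.0001, -0.0011, -0.0]
[-0.0211, 0.0014, -0.0109, -0.0001, -0.0011, -0.0]
```

Emit:
{"name": "drive_tool", "arguments": {"motion": [[-0.008,0.001,-0.003,0,0,0,0.1],[-0.014,0.001,-0.005,0,0,0,0.1],[-0.018,0.001,-0.007,0,0,0,0.1],[-0.018,0.001,-0.007,0,0,0,0.1]]}}

```text
t: 12.82
position: [0.5003, -0.0561, 0.1103]
eef_rot: [-3.14, -0.355, -0.293]
contact_force: [12.3, -1.6, -0.2]
width: 0.268
grip_force: 61.8
```

Run:
```python
from h import *
where()
```

```text
toe [-56.09   0.59  -0.01] yaw,-tilt,roll [ -0.02 -20.36   0.1 ] F bay [12.2  2.  -0.2]
```

Emit:
{"name": "drive_tool", "arguments": {"motion": [[0.01,0,0.003,0,0,0,0.1],[0.01,0,0.003,0,0,0,0.1],[0.01,0,0.003,0,0,0,0.1]]}}

```text
t: 13.2
position: [0.5012, -0.0565, 0.1098]
eef_rot: [-3.14, -0.353, -0.293]
contact_force: [6.5, 1.1, 1.8]
width: 0.27
grip_force: 62.4
```

Run:
```python
from h import *
where();rows([bayp(-55.2,-.3,17.5),bayp(-55.7,-.3,15),bayp(-56.4,-.3,12.5),bayp(-57.1,-.3,10),bayp(-57.8,-.3,7.5),bayp(-58.4,-.3,5),bayp(-59,-.3,2.5),bayp(-59.5,-.3,0)])
```

```text
toe [-55.31   0.48  -0.44] yaw,-tilt,roll [ -0.01 -20.24   0.06] F bay [5.9 2.9 1.8]
[0.0174, 0.002, 0.0161, -0.0003, -0.0152, -0.0]
[0.0295, 0.002, 0.0312, -0.0003, -0.0291, -0.0]
[0.0399, 0.002, 0.0464, -0.0003, -0.043, -0.0]
[0.0496, 0.0021, 0.0623, -0.0003, -0.0569, -0.0]
[0.0586, 0.0021, 0.0787, -0.0003, -0.0708, -0.0]
[0.0672, 0.0021, 0.0958, -0.0003, -0.0846, 0.0]
[0.0751, 0.0021, 0.1134, -0.0003, -0.0985, 0.0]
[0.0826, 0.0021, 0.1316, -0.0003, -0.1124, 0.0]
```

Emit:
{"name": "drive_tool", "arguments": {"motion": [[0.0174,0.001,0.016,0,-0.0152,0,0.1],[0.0295,0.001,0.031,0,-0.0291,0,0.1],[0.0399,0.001,0.046,0,-0.043,0,0.1],[0.0399,0.001,0.046,0,-0.043,0,0.1]]}}

```text
t: 13.7
position: [0.5116, -0.0601, 0.1036]
eef_rot: [-3.14, -0.217, -0.293]
contact_force: [5.8, 1.2, 4.1]
width: 0.268
grip_force: 62.8
```

Run:
```python
from h import *
where();rows([bayp(-57.1,-.3,10),bayp(-57.8,-.3,7.5),bayp(-58.4,-.3,5),bayp(-59,-.3,2.5),bayp(-59.5,-.3,0)])
```

```text
toe [-56.25  -0.    -0.43] yaw,-tilt,roll [ -0.05 -12.43   0.06] F bay [5.2 2.8 4.1]
[0.0108, -0.0006, 0.0132, -0.0003, -0.0135, -0.0003]
[0.0219, -0.0006, 0.0282, -0.0003, -0.0274, -0.0003]
[0.0328, -0.0006, 0.044, -0.0003, -0.0413, -0.0003]
[0.0429, -0.0006, 0.0604, -0.0003, -0.0552, -0.0003]
[0.0528, -0.0006, 0.0774, -0.0003, -0.0691, -0.0003]
```

Emit:
{"name": "drive_tool", "arguments": {"motion": [[0.0108,0,0.013,0,-0.0135,0,0.1],[0.0219,0,0.028,0,-0.0274,0,0.1],[0.0328,0,0.044,0,-0.0413,0,0.1],[0.0328,0,0.044,0,-0.0413,0,0.1]]}}

```text
t: 14.2
position: [0.5196, -0.0627, 0.0965]
eef_rot: [-3.141, -0.087, -0.293]
contact_force: [5.7, -1.0, 5.5]
width: 0.265
grip_force: 63.1
```

Run:
```python
from h import *
where();rows([bayp(-59,-.3,2.5),bayp(-59.5,-.3,0),bayp(-59.5,-1,0)])
```

```text
toe [-58.24  -0.15  -0.31] yaw,-tilt,roll [-0.04 -5.01  0.04] F bay [5.7 0.7 5.5]
[0.0115, -0.0012, 0.0149, -0.0002, -0.014, -0.0002]
[0.0235, -0.0012, 0.0305, -0.0002, -0.0278, -0.0002]
[0.0232, -0.0012, 0.0339, -0.0002, -0.0278, -0.0002]
```

Emit:
{"name": "drive_tool", "arguments": {"motion": [[0.0115,0,0.015,0,-0.014,0,0.1],[0.0235,0,0.031,0,-0.0278,0,0.1],[0.0235,0,0.034,0,-0.0278,0,0.1],[0.0235,0,0.036,0,-0.0278,0,0.1],[0.0235,0,0.036,0,-0.0278,0,0.1]]}}

```text
t: 14.82
position: [0.5248, -0.0644, 0.0909]
eef_rot: [-3.141, -0.002, -0.293]
contact_force: [-0.4, -2.2, 22.9]
width: 0.265
grip_force: 66.1
```

Run:
```python
from h import *
where()
```

```text
toe [-59.1   -0.33  -0.38] yaw,-tilt,roll [-0.02 -0.13  0.01] F bay [ 0.2 -2.2 22.9]
```

Emit:
{"name": "drive_tool", "arguments": {"motion": [[0.0,0,-0.004,0,0,0,0.5],[0.0,0,-0.004,0,0,0,0.7],[0,0,-0.004,0,0,0,0.7],[0,0,-0.2,0,0,0,0.7],[0,0,-0.45,0,0,0,0.7],[0,0,-0.45,0,0,0,0.7]]}}

```text
t: 15.58
position: [0.5251, -0.0641, 0.1827]
eef_rot: [-3.141, -0.005, -0.293]
contact_force: [0.3, -0.6, -1.0]
width: 0.699
grip_force: 0.0
```

Run:
```python
from h import *
st();c=tw(U,[[0,.065,.102]])[0];print(c)
rows([((c[0],c[1],.17),.9,0)])
p=np.r_[tw(U,[[0,-.045,.02]])[0][:2],U[2]]
im=r.read_camera('scene');cv2.imwrite('pics/s9.png',im);k=5;x,y,w,h=165,130,150,110
v=np.clip(cv2.resize(im[y:y+h,x:x+w],None,fx=k,fy=k,interpolation=cv2.INTER_CUBIC)*1.4,0,255).astype(np.uint8)
for b in(box(-40,60,-32,32,44,44),box(-24,40,-12,12,70,70)):
    q=(proj('scene',tw(p,b/1e3,.02))-[x,y]+.5)*k
    cv2.polylines(v,[cv2.convexHull(np.int32(q))],1,(0,255,255))
q=(proj('scene',tw(U,[[20e-3*np.cos(a),.065+20e-3*np.sin(a),.102] for a in np.linspace(0,6.28,40)]))-[x,y]+.5)*k
cv2.polylines(v,[np.int32(q)],1,(255,0,0));cv2.imwrite('pics/v9.png',v)
```

```text
{'t': 15.575, 'joint_pos': [0.3367, 0.3504, -0.3285, 1.9165, 0.1434, 0.8925, -1.9265], 'position': [0.5251, -0.0641, 0.1827], 'eef_rot': [-3.1409, -0.0046, -0.2927], 'contact_force': [0.2567, -0.6373, -0.9822], 'width': 0.6987, 'grip_force': 0.0}
[0.5482 0.0438 0.102 ]
[-0.0452, -0.5501, 0.0635, 0.0007, -0.0014, -0.3797]
```

View pics/v9.png

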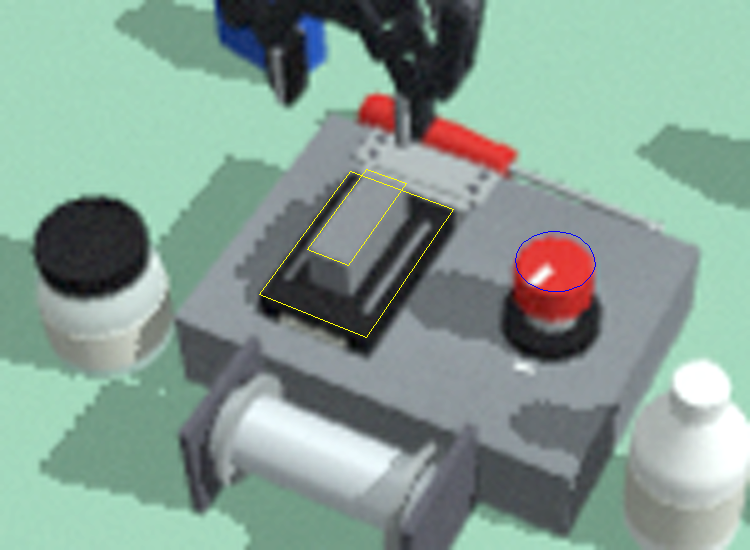

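Emit:
{"name": "drive_tool", "arguments": {"motion": [[-0.04,-0.55,0,0,0,-0.38,0.65],[-0.04,-0.55,0,0,0,-0.38,0.65],[-0.04,-0.55,0,0,0,-0.38,0.65],[-0.04,-0.55,0,0,0,-0.38,0.65],[-0.04,-0.55,0.05,0,0,-0.38,0.65],[-0.04,-0.55,0.1,0,0,-0.38,0.65],[-0.04,-0.55,0.1,0,0,-0.38,0.65],[-0.04,-0.55,0.1,0,0,-0.38,0.65],[-0.04,-0.55,0.1,0,0,-0.38,0.65]]}}

```text
t: 16.75
position: [0.5475, 0.0436, 0.1591]
eef_rot: [-3.141, 0.0, 0.899]
contact_force: [0.6, -0.8, 0.5]
width: 0.647
grip_force: 0.0
```

Run:
```python
from h import *
st();rows([((.549,.0437,.099),.9,0)])
```

```text
{'t': 16.75, 'joint_pos': [0.3397, 0.4646, -0.5955, 1.8741, 0.3256, 0.9017, -1.083], 'position': [0.5475, 0.0436, 0.1591], 'eef_rot': [-3.1406, 0.0005, 0.8994], 'contact_force': [0.5806, -0.8447, 0.4543], 'width': 0.6473, 'grip_force': 0.0}
[0.0052, 0.0058, 0.3005, -0.0003, 0.0002, -0.0002]
```

Descend, close on the cap, push down 8 mm.

Emit:
{"name": "drive_tool", "arguments": {"motion": [[0.005,0.006,0.2,0,0,0,0.65],[0.005,0.006,0.3,0,0,0,0.65],[0.005,0.006,0.3,0,0,0,0.65],[0.005,0.006,0.3,0,0,0,0.2],[0.005,0.006,0.3,0,0,0,0.2],[0.005,0.006,0.3,0,0,0,0.2],[0.005,0.006,0.3,0,0,0,0.2]]}}

```text
t: 17.62
position: [0.5506, 0.0431, 0.101]
eef_rot: [3.139, -0.001, 0.9]
contact_force: [4.3, -3.8, 1.2]
width: 0.45
grip_force: 60.4
```

Emit:
{"name": "drive_tool", "arguments": {"motion": [[0,0,0.02,0,0,0,0.2],[0,0,0.038,0,0,0,0.2],[0,0,0.045,0,0,0,0.2],[0,0,0.045,0,0,0,0.2]]}}

```text
t: 18.12
position: [0.5509, 0.0433, 0.0936]
eef_rot: [3.138, -0.001, 0.9]
contact_force: [-8.2, -7.0, 39.4]
width: 0.449
grip_force: 64.5
```

Emit:
{"name": "drive_tool", "arguments": {"motion": [[0,0,-0.02,0,0,0,0.2],[0,0,-0.042,0,0,0,0.2],[0,0,-0.042,0,0,0,0.2]]}}

```text
t: 18.5
position: [0.5506, 0.0431, 0.1005]
eef_rot: [3.139, -0.001, 0.9]
contact_force: [5.3, -3.1, 1.1]
width: 0.449
grip_force: 60.6
```

Emit:
{"name": "drive_tool", "arguments": {"motion": [[0,0,0,0,0,0.06,0.2],[0,0,0,0,0,0.12,0.2],[0,0,0,0,0,0.18,0.2],[0,0,0,0,0,0.24,0.2],[0,0,0,0,0,0.3,0.2],[0,0,0,0,0,0.35,0.2],[0,0,0,0,0,0.4,0.2],[0,0,0,0,0,0.4,0.2]]}}

```text
t: 19.5
position: [0.5507, 0.0431, 0.1004]
eef_rot: [-3.141, -0.003, -0.358]
contact_force: [5.8, -6.9, 2.5]
width: 0.449
grip_force: 60.4
```

Run:
```python
from h import *
st();print(r.get_state()["wrist_torque"])
```

```text
{'t': 19.5, 'joint_pos': [0.0678, 0.5022, -0.2526, 1.9109, 0.1794, 0.747, -2.2156], 'position': [0.5507, 0.0431, 0.1004], 'eef_rot': [-3.1409, -0.003, -0.3583], 'contact_force': [5.8351, -6.8897, 2.5234], 'width': 0.4486, 'grip_force': 60.3749}
[-1.1988 -1.1424  0.1657]
```

Emit:
{"name": "drive_tool", "arguments": {"motion": [[0,0,0,0,0,0.02,0.2],[0,0,0,0,0,0.04,0.2],[0,0,0,0,0,0.05,0.2],[0,0,0,0,0,0.05,0.2]]}}

```text
t: 20.0
position: [0.5493, 0.0439, 0.0993]
eef_rot: [-3.142, 0.0, -0.511]
contact_force: [-2.9, -1.3, 1.8]
width: 0.451
grip_force: 60.3
```

Emit:
{"name": "drive_tool", "arguments": {"motion": [[0,0,0,0,0,0,0.65],[0,0,0,0,0,0,0.65],[0,0,0,0,0,0,0.65],[0,0,-0.25,0,0,0,0.65],[0,0,-0.5,0,0,0,0.65],[0,0,-0.7,0,0,0,0.65],[0,0,-0.7,0,0,0,0.65]]}}

```text
t: 20.88
position: [0.5506, 0.0438, 0.2419]
eef_rot: [-3.139, -0.004, -0.513]
contact_force: [0.7, 0.3, -0.0]
width: 0.651
grip_force: 0.0
```

Run:
```python
from h import *
st()
im=r.read_camera('scene');cv2.imwrite('pics/s10.png',im)
cv2.imwrite('pics/v10.png',np.clip(cv2.resize(im[60:260,80:347],(800,600),interpolation=cv2.INTER_CUBIC)*1.3,0,255).astype(np.uint8))
```

```text
{'t': 20.875, 'joint_pos': [0.0706, 0.3111, -0.2489, 1.8086, 0.0886, 1.0278, -2.2959], 'position': [0.5506, 0.0438, 0.2419], 'eef_rot': [-3.1388, -0.004, -0.5127], 'contact_force': [0.6909, 0.316, -0.0278], 'width': 0.6511, 'grip_force': 0.0}
```

View pics/v10.png

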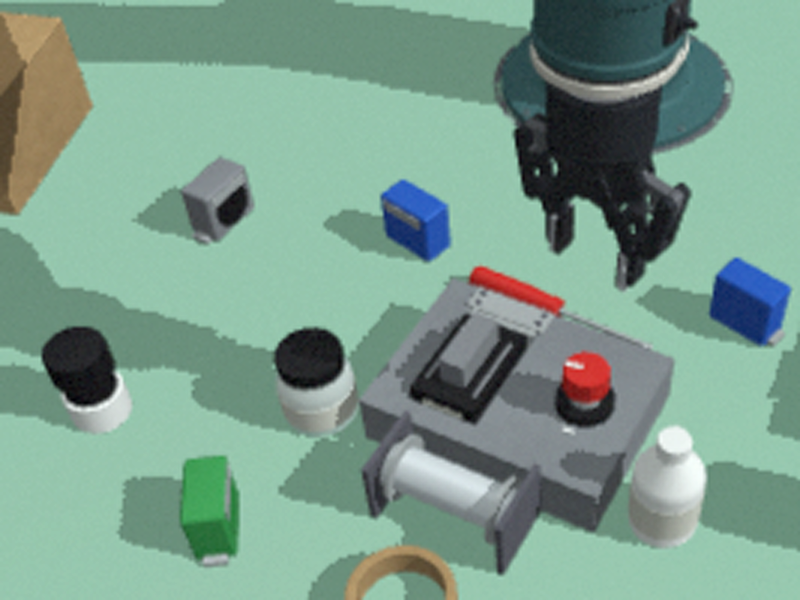

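The tape measure stands upright at (217,200) in the picture. The pack lies flat in the bay at (470,360). The cap is up, with its white line at (572,365) pointing along the unit's -y, and the gripper is clear of everything.

```bash
python3 -c "
from workcell import r
print(r.finish_job())"
```

```text
the job is handed in; nothing more can be done
None
```

The job is handed in at about 21 s of the 72 s allowed. The tape measure stands on the table, the pack is home in the bay, the button was pushed and twisted to its stop, and everything is released; the hand-in returned no verdict, so this rests on the last camera picture and the force readings.

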